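# Clear the transfer slide, push the carriage home and latch it

## Robot

A 6-joint arm with a two-finger parallel gripper is mounted at the origin on a cart in front of the work surface, level with it; the furniture and walls round the work are solid. World frame = base frame: x ahead of the robot, y to its left, z up, the work surface at z = 0. Lengths are in mm, angles in rad, forces in N, time in s.
With the tool pointing down it reaches from about 350 to 775 mm from the base axis. Payload 7.3 kg.
Tool frame: the origin (TCP) lies at the very end of the fingers, on their centre line; the grasp point (between the pads) lies 19 mm behind it; z points along the fingers, y is the line along which they close (so a half turn about z gives the same grasp; the last joint's range is limited). The gripper opens to 92 mm and grips with 3 to 60 N. Pads are 19 mm wide; open, the fingers measure 130 mm over their backs; the gripper's body (75 mm by 190 mm) begins 47 mm behind the grasp point.
Start: joints at [1.081, 0.342, 1.524, -0, 1.275, -0.146], TCP at [176.946, 494.302, 226.741] pointing down, gripper open.
Joint ranges: [-2.53, 2.53], [-0.77, 2.02], [0.04, 2.7], [-1, 4.14], [0.28, 2.66], [-3.11, 3.11]. Speed limits (rad/s): [2.57, 2.57, 3.14, 3.14, 3.14, 3.14].

## Interface

Orientations are given as [roll, pitch, yaw] about the fixed x, y, z axes, in that order (R = Rz(yaw) Ry(pitch) Rx(roll)).
In Python, from plant import get_obs, optics, ticket, finder gives the robot as it stands.
- The arm moves only by the tool send_rows, never from a script. Its arguments are lists of equal length, an entry for each row: "offset": the shift along the tool's x, y, z scaled (see below), a list of three; "delta_rot": the turn, a rotation vector about the tool's x, y, z scaled (see below), a list of three. In form: {"offset": [[dx, dy, dz], ...], "delta_rot": [[rx, ry, rz], ...]}. A call has 1 to 8 rows; each row is the pose to reach, as a shift and turn from the pose commanded when the call began, along the tool's axes at that moment, turning the shorter way round; what a row does not reach only later rows make up. The controller multiplies each number of a shift by 120 mm and each number of a turn by 360 degrees. A row lasts 1/8 s, in which the tool goes at most 62.5 mm and 10.7 degrees, less where a joint would pass 70% of its speed; a pose out of reach is approached as far as the arm can. A call with a number of a shift or a turn outside -1 to 1 is refused whole. A call with a gripper value outside its range is refused whole. "grip" is the opening, from 0 (shut) to 1 (fully open), set as the call begins (left out, the last holds). The fingers move at their own pace and stop on an object; the grip force is fixed at half the most. Time passes only in rows, so rows that repeat a pose let the fingers close. It gives the time, the measured TCP pose, the force, the opening and the grip force at its end, in the units of the state.
- get_obs(): the state, without advancing time (a new reading comes with each control period).
- optics.capture(name): name is "side" or "top" or "wrist"; returns the picture (400x640x3 uint8, red, green, blue); there is no depth.
- optics.get_calibration(name): a dict with "fx", "fy", "cx", "cy" (pixels), "world_from_camera" (4x4, takes a point from camera to world coordinates). Camera axes: x right, y down, z forward; pixel columns grow to the right and rows downward; lengths in mm; the calibration is good to about 2 mm. The wrist camera is an equidistant fisheye: a pixel r from the principal point sees the ray r / f radians off the axis. A picture is of the moment at which its call begins: read the wrist's pose just before it. get_calibration takes no time and is no camera call; for the wrist camera it gives the pose at the moment of the call.
- ticket.close_job(): hands the job in; it is judged then, once.
Trained networks look in the newest picture that a camera, given by its name, has taken for a name from the list of things; names that differ only in an ending like _2 or _b are one class to them, and where a whole thing is asked for, a point or a joint stands for the part that bears it (a point fixed in the world has none). Each returns a list of dicts, best first, with "confidence" (0 to 1); they miss things now and then, are a little off and sometimes report something else, mostly with a low value. They report only what shows in the picture. A call takes as long as a camera call. They do not tell look-alikes from the thing itself.
- finder.boxes_of(target, camera): "box" ([left, top, right, bottom] in pixels, round what is visible of it).
- finder.silhouettes(target, camera): "region" (400x640 bool, what is visible of it) and "box" ([left, top, right, bottom] in pixels, round what is visible of it).
- finder.pinpoint(target, camera): "uv" ([column, row] in pixels: a listed point, or the origin of a listed thing).
The state is a dict: "time": time; "joint_positions": joint angles; "dq": joint speeds; "tau": joint torques, N m; "tool_pos": TCP position; "tcp_rot": TCP orientation; "contact_force": force on the tool from outside, world axes, zero at the start; "moment": the same for the moment, N m; "grip_width": finger opening in mm; "finger_force": force on a finger pad.
Only numpy, scipy, OpenCV 4.12 (cv2) and the standard library are available. Lean on these libraries where they do the work, as an engineer would, in place of code of your own. Each camera call takes 0.05 s, during which the arm holds its last target. There are 200 camera calls.

## Task

Either a profile offcut or a black adaptor block has been left standing between the rails of the transfer slide, in the carriage's way: lift it out and set it down in the grey tray, and leave the other one, in front of the slide, where it is. Then push the carriage gently, without slamming it, fully home against its stop, and only after that swing the latch arm fully across behind the carriage. Do not knock over or shift the jar or the pen.

Things in the scene. Friction and masses are not known exactly. Their poses are not given: they have to be found in the camera images.
- slide: Transfer slide fixed to the worktop, 132 x 380 mm. Origin: centre, on the worktop; own y runs along the rails, x across. Two rails 18 mm high, 20 mm wide, 92 mm apart inside; bare worktop between them. A stop block 40 mm high closes the -y end; its rubber bumpers' faces lie at own y = -170 mm. The latch stands outside the -x rail (robot's side).
- carriage (a joint): Travel of the aluminium carriage along the slide's own -y, m: 0 = farthest from the stop, 0.22 = fully home on the bumpers. Carriage 100 mm long, 128 mm wide, flat top 28 mm high carrying a white blister strip, underside 8 mm above the worktop. In the slide's frame its front is at y = 50 mm - value, its rear at 150 mm - value. Friction about 1.5 N.
- push_plate (a point): Middle of the rear face (away from the stop) of the carriage's upright push plate, 50 mm above the worktop. The plate is 60 mm wide, 8 mm thick and 68 mm high. Pushing this face along the slide's own -y moves the carriage home.
- latch (a joint): Angle of the flat steel latch arm, rad, about its upright pivot: 0 = open (arm points along the slide's own +y, outside the robot-side rail), 1.571 = fully closed (points along own +x, across the rails behind the home carriage). Closes clockwise seen from above; stays where it is left (friction 0.05 N m).
- latch_pivot (a point): Point on the latch's upright pivot axis, 68 mm above the worktop (level with latch_knob); in the slide's frame at own x = -83, y = -59 mm. The arm is 14 mm wide and lies 38 to 48 mm above the worktop.
- latch_knob (a point): Point on the axis of the upright black knob at the end of the latch arm, 85 mm from the pivot axis; knob 14 mm in diameter, from 48 to 80 mm above the worktop; the point lies 68 mm above the worktop.
- offcut: Standing offcut of aluminium slot profile, 30 x 30 x 62 mm high, 0.1 kg. Origin: centre of its underside. It stands either between the rails or in front of the slide, on the robot's side.
- brick: Black mains adaptor block standing on end, 28 (own x) x 42 (own y) x 58 mm high, 0.14 kg. Origin: centre of its underside. It stands either between the rails or in front of the slide, on the robot's side (where the offcut is not).
- tray: Open grey plastic tray fixed to the worktop, 120 (own x) x 150 (own y) x 28 mm high, walls and floor 4 mm (floor up to 5 mm). Origin: centre of its underside.
- jar: White jar, 49 mm in diameter, 86 mm high, standing. Origin: centre of its underside. A bystander.
- pen: Marker pen lying flat near the front edge, 14 x 135 x 15 mm, long along its own y. Origin: centre of its underside. A bystander.
There are look-alikes about, which are no part of the job. What is shaped like the brick but green is not meant.

How it is judged (in metres and radians):
On the way, in this order (a step that is already met when the one before it is completed fails the run):
1. the part that stood between the rails lies in the tray, let go; the other one has not been moved (((x of offcut in the frame of tray between -0.06 and 0.06 m and y of offcut in the frame of tray between -0.075 and 0.075 m and z of offcut in the frame of tray between -0.005 and 0.04 m and linear speed of offcut below 0.03 m/s and contact force between the fingers and offcut below 0.1 N and distance of brick from where it was at the start of the episode below 0.025 m) or (x of brick in the frame of tray between -0.06 and 0.06 m and y of brick in the frame of tray between -0.075 and 0.075 m and z of brick in the frame of tray between -0.005 and 0.04 m and linear speed of brick below 0.03 m/s and contact force between the fingers and brick below 0.1 N and distance of offcut from where it was at the start of the episode below 0.025 m)) and value of joint carriage below 0.1 m), for 0.2 s.
2. the carriage is home against its stop, with the latch still open (value of joint carriage above 0.215 m and value of joint latch below 0.8 rad), for 0.2 s.
3. the latch arm is swung across behind the home carriage (value of joint carriage above 0.215 m and value of joint latch above 1.45 rad), for 0.2 s.
At the end, for the whole second after the job is handed in: The part that stood between the rails rests in the tray (origin inside its outline, under 40 mm up), released; the other is within 25 mm of its start; the carriage is within 5 mm of fully home and the latch arm at 1.45 rad or more (of 1.571), both at rest (all of step 3 and ((x of offcut in the frame of tray between -0.06 and 0.06 m and y of offcut in the frame of tray between -0.075 and 0.075 m and z of offcut in the frame of tray between -0.005 and 0.04 m and linear speed of offcut below 0.03 m/s and contact force between the fingers and offcut below 0.1 N and distance of brick from where it was at the start of the episode below 0.025 m) or (x of brick in the frame of tray between -0.06 and 0.06 m and y of brick in the frame of tray between -0.075 and 0.075 m and z of brick in the frame of tray between -0.005 and 0.04 m and linear speed of brick below 0.03 m/s and contact force between the fingers and brick below 0.1 N and distance of offcut from where it was at the start of the episode below 0.025 m)) and velocity of joint carriage below 0.02 m/s and velocity of joint latch below 0.1 rad/s); the robot touches nothing.
It fails at once if the carriage is slammed (faster than 0.4 m/s) (velocity of joint carriage above 0.4 m/s).
It fails at once if the jar is tipped or shifted more than 30 mm (distance of jar from where it was at the start of the episode above 0.03 m or angle between jar's own z axis and vertical above 0.5 rad).
It fails at once if the pen is shifted more than 30 mm (distance of pen from where it was at the start of the episode above 0.03 m).
It also fails if it takes over 58 s, if anything falls off the work surface, if the arm or the gripper's body presses on something with over 40 N, if the wrist force passes 120 N, or if a joint passes its speed limit or range.

## Working session

There is one attempt and no reset: what is moved stays moved. The work goes in short steps, Python scripts to look and compute and a tool call to move; the robot and the scene stay as the last step left them, time stands still between calls to the robot, and variables do not carry over. Pictures are saved under pics/ and viewed, at most 10 in all, crops included, and the job is handed in when it is done.

Besides the shell and the picture viewer there is one more tool, called after "Call:" by a JSON object that holds its "api" and its "payload". send_rows: Moves the arm, as the interface text tells. Its arguments: {"type":"object","properties":{"offset":{"type":"array"},"delta_rot":{"type":"array"},"grip":{"type":"number"}},"required":["offset","delta_rot"]}

```bash
mkdir -p pics; python3 - <<'E'
from plant import get_obs, optics
import cv2,numpy as np
o=get_obs();print(o['time'],o['tool_pos'],o['tcp_rot'],o['grip_width'])
for n in ['top','side']:
    cv2.imwrite(f'pics/{n}0.png',optics.capture(n)[:,:,::-1])
for n in ['top','side','wrist']:
    c=optics.get_calibration(n);print(n,c['fx'],c['fy'],c['cx'],c['cy'],np.round(c['world_from_camera'],3).tolist())
E
```

```text
0.0 [176.71754204 493.93167837 226.05188223] [-3.14009236e+00 -2.44341260e-04  2.79779651e+00] 91.8217315031716
top 469.74814132309274 469.74814132309274 328.55871759049074 196.60365606569044 [[-0.013, -0.986, 0.169, 361.526], [-1.0, 0.009, -0.025, 144.049], [0.023, -0.169, -0.985, 1091.995], [0.0, 0.0, 0.0, 1.0]]
side 421.2202342907478 421.2202342907478 316.4038224719521 195.95656367939506 [[-0.978, -0.136, 0.158, 367.733], [-0.208, 0.583, -0.785, 854.803], [0.015, -0.801, -0.599, 620.573], [0.0, 0.0, 0.0, 1.0]]
wrist 309.70691628693146 309.70691628693146 318.6246639866093 198.68663055972306 [[0.337, 0.907, 0.252, 108.064], [0.941, -0.324, -0.092, 517.666], [-0.002, 0.269, -0.963, 384.294], [0.0, 0.0, 0.0, 1.0]]
```

View pics/top0.png

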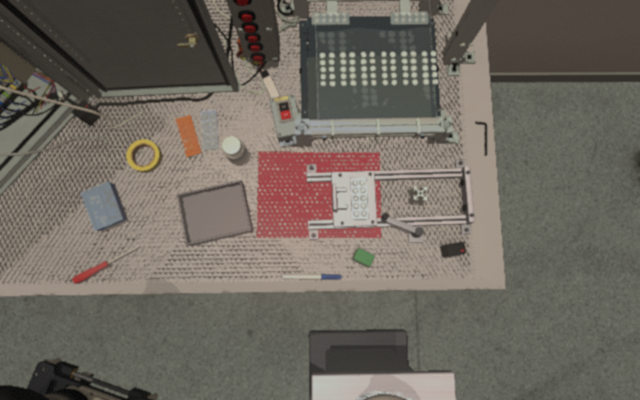

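View pics/side0.png

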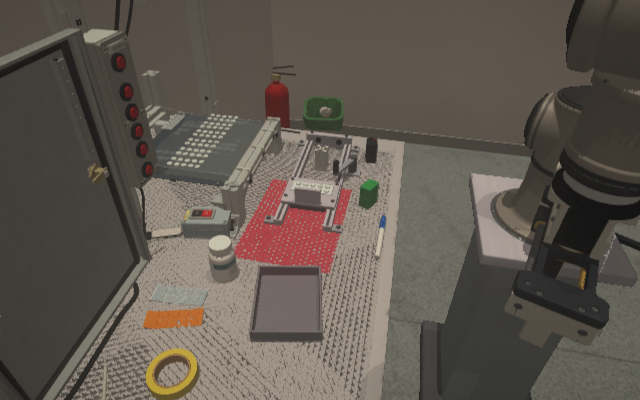

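The offcut stands between the rails at top (420,194), with the stop on the right at (467,194). The brick candidates are black at (453,250) and green at (363,257), the green one being the look-alike. The tray is at (215,213), the jar at (232,148) and the pen at (312,277). The latch arm runs from its pivot near (420,232) to its knob near (385,217).

```bash
cat > h.py <<'E'
import numpy as np,cv2
from plant import get_obs,optics,finder
from scipy.spatial.transform import Rotation as R
def ray(n,uv):
    c=optics.get_calibration(n);T=np.array(c['world_from_camera'])
    d=T[:3,:3]@np.array([(uv[0]-c['cx'])/c['fx'],(uv[1]-c['cy'])/c['fy'],1]);return T[:3,3],d
def atz(n,uv,z):
    p,d=ray(n,uv);return p+d*(z-p[2])/d[2]
def proj(n,P):
    c=optics.get_calibration(n);q=np.linalg.inv(np.array(c['world_from_camera']))@np.r_[P,1]
    return np.array([c['fx']*q[0]/q[2]+c['cx'],c['fy']*q[1]/q[2]+c['cy']])
def rel(p,rpy_deg=None):
    "shift/turn in send_rows units from current measured pose to world p, yaw (tool down)"
    o=get_obs();A=R.from_euler('xyz',o['tcp_rot'])
    s=A.inv().apply(np.array(p)-o['tool_pos'])/120
    r=None
    if rpy_deg is not None: r=(A.inv()*R.from_euler('xyz',rpy_deg,degrees=True)).as_rotvec()/(2*np.pi)
    return s.round(3),None if r is None else r.round(4)
E
python3 - <<'E'
from h import *
Z=dict(slide=0,push_plate=50,latch_pivot=68,latch_knob=68,offcut=0,brick=0,tray=0,jar=0,pen=0)
for n in ['top','side']:
    im=optics.capture(n)
    if n=='top': cv2.imwrite('pics/crop1.png',cv2.resize(im[140:290,290:490,::-1],None,fx=4,fy=4,interpolation=2))
    for k,z in Z.items():
        for d in finder.pinpoint(k,n)[:3]:
            print(n,k,round(d['confidence'],2),np.round(d['uv'],1),atz(n,d['uv'],z).round(1))
E
```

```text
top slide 0.58 [385.  197.9] [544.7 -17.4   0. ]
top push_plate 0.95 [333.  197.5] [538.3 107.4  50. ]
top latch_pivot 0.96 [425.  227.5] [466.5 -93.3  68. ]
top latch_knob 0.84 [387.2 217. ] [490.6 -10.7  68. ]
top offcut 0.68 [412.7 199.4] [540.5 -83.    0. ]
top offcut 0.3 [328.6 199.8] [541.4 116.1   0. ]
top brick 0.6 [362.1 262.6] [393.8  40.7   0. ]
top brick 0.57 [448.  252.8] [ 413.9 -160.     0. ]
top tray 0.92 [213.9 212.6] [513.6 384.1   0. ]
top jar 0.83 [240.  154.2] [653.6 326.1   0. ]
top pen 0.88 [313.1 272.7] [372.2 153.9   0. ]
side slide 0.98 [315.9 183.1] [543.8 -13.1   0. ]
side slide 0.32 [353.2 148.3] [ 474.9 -210.2    0. ]
side push_plate 0.89 [306.9 197.1] [537.9 115.2  50. ]
side push_plate 0.31 [290.9 305.9] [495.7 416.8  50. ]
side latch_pivot 0.7 [352.  148.2] [466.3 -93.3  68. ]
side latch_knob 0.5 [337.3 163.8] [490.7 -10.3  68. ]
side latch_knob 0.23 [318.8 170.5] [528.7  29.3  68. ]
side offcut 0.58 [320.6 168.5] [545.8 -83.    0. ]
side brick 0.68 [369.4 157.3] [ 423.5 -171.2    0. ]
side brick 0.68 [368.8 204.7] [401.2  46.3   0. ]
side tray 0.58 [289.4 302.9] [511.3 372.5   0. ]
side jar 0.55 [226.2 269. ] [655.5 318.7   0. ]
side pen 0.59 [378.3 240.6] [367.2 167.9   0. ]
```

View pics/crop1.png

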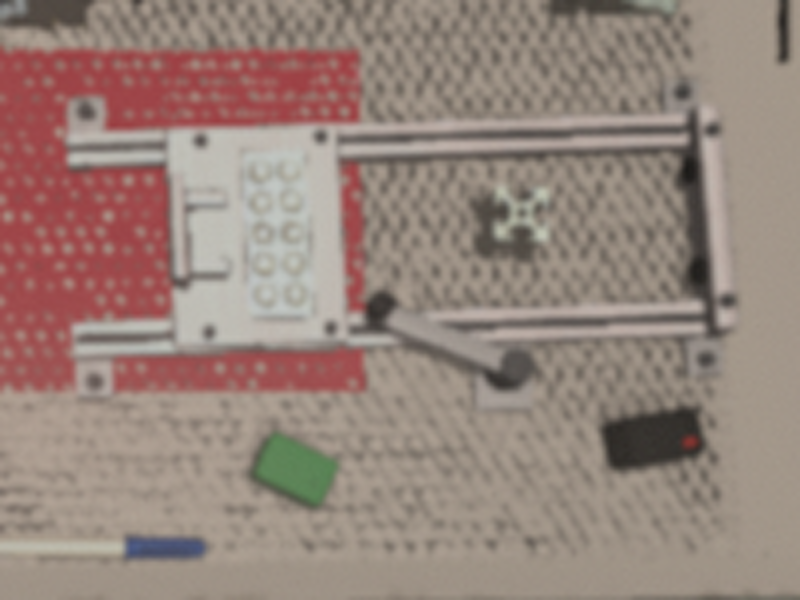

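The crop shows the slotted aluminium offcut (cross-shaped end) standing between the rails at crop (521,213), which is top (420,193). The black block at crop (653,438) is the brick and stays. The green block at crop (295,468) is a look-alike. The part to lift is the offcut.

```bash
python3 - <<'E'
from h import *
f=lambda u,v,z:atz('top',(u/4+290-.4,v/4+140-.4),z).round(1)
P={k:f(*v) for k,v in dict(ul=(67,150,18),ur=(690,122,18),ll=(72,340,18),lr=(705,310,18),off_tl=(499,193,62),off_tr=(545,190,62),off_br=(545,238,62),off_bl=(498,238,62),off_c=(521,213,62),knob=(381,305,80),pivot=(512,368,68),plate_t=(180,170,68),plate_b=(181,284,68),jl=(0,0,0),stop_t=(712,112,40),stop_b=(725,330,40),bump_t=(688,168,25),bump_b=(697,270,25),carTL=(170,130,28),carBL=(175,347,28),carTR=(336,128,28),carBR=(347,343,28)).items()}
for k,v in P.items(): print(k,v)
for a,b in [('ul','ur'),('ll','lr'),('plate_t','plate_b'),('stop_t','stop_b'),('off_tl','off_tr'),('off_tr','off_br'),('off_tl','off_bl'),('carTL','carBL')]:
    d=P[b]-P[a]; print(a,b,np.hypot(*d[:2]).round(1),np.degrees(np.arctan2(d[1],d[0])).round(1))
for k in ['offcut','latch_knob','slide']:
  for n in ['top','side']:
    pass
s=finder.silhouettes('tray','side')
print(finder.boxes_of('tray','top')[:1] if 0 else '')
o=get_obs();print(o['time'])
im=optics.capture('top');s=finder.silhouettes('tray','top')[0]
c,_=cv2.findContours(s['region'].astype('u1'),0,2);c=max(c,key=cv2.contourArea)
for p in cv2.boxPoints(cv2.minAreaRect(c)): print('tray',p,atz('top',p,28).round(0))
E
```

```text
ul [592.6 167.8  18. ]
ur [ 606.5 -199.4   18. ]
ll [481.2 165.5  18. ]
lr [ 494.8 -201.3   18. ]
off_tl [556.5 -75.   62. ]
off_tr [ 558. -101.   62.]
off_br [530.7 -99.7  62. ]
off_bl [531.  -73.3  62. ]
off_c [545.  -86.8  62. ]
knob [491.7  -3.9  80. ]
pivot [457.7 -76.5  68. ]
plate_t [570. 104.  68.]
plate_b [505.9 104.4  68. ]
jl [689. 208.   0.]
stop_t [ 607.3 -205.5   40. ]
stop_b [ 480.6 -204.9   40. ]
bump_t [ 577.4 -194.3   25. ]
bump_b [ 517.3 -195.8   25. ]
carTL [601.8 107.9  28. ]
carBL [475.5 106.8  28. ]
carTR [602.3  11.3  28. ]
carBR [476.7   8.7  28. ]
ul ur 367.5 -87.8
ll lr 367.1 -87.9
plate_t plate_b 64.1 179.6
stop_t stop_b 126.7 179.7
off_tl off_tr 26.0 -86.7
off_tr off_br 27.3 177.3
off_tl off_bl 25.6 176.2
carTL carBL 126.3 -179.5

1.15
tray [217.35385 142.36922] [675. 375.  28.]
tray [235.76923 131.84615] [700. 332.  28.]
tray [250.72308 158.01537] [637. 296.  28.]
tray [232.30771 168.53844] [612. 339.  28.]
```

```bash
python3 - <<'E'
from h import *
print(rel((543,-85,190),(180,0,182)))
E
```

```text
(array([-4.499, -3.517,  0.306]), array([ 0.    ,  0.    , -0.0603]))
```

Call:
{"api": "send_rows", "payload": {"offset": [[-0.4,-0.31,0],[-0.8,-0.62,0],[-1.0,-0.78,0]], "delta_rot": [[0,0,0],[0,0,0],[0,0,0]], "grip": 1}}

```text
time: 1.62
tool_pos: [259.3, 363.7, 226.8]
tcp_rot: [-3.141, 0.0, 2.796]
contact_force: [-0.2, 0.5, -0.4]
grip_width: 91.9
finger_force: 0.0
```

Call:
{"api": "send_rows", "payload": {"offset": [[-0.4,-0.31,0],[-0.8,-0.62,0],[-1.0,-0.78,0]], "delta_rot": [[0,0,0],[0,0,0],[0,0,0]]}}

```text
time: 2.0
tool_pos: [341.0, 235.0, 226.9]
tcp_rot: [3.141, 0.001, 2.796]
contact_force: [-0.5, 1.2, 0.8]
grip_width: 91.8
finger_force: 0.0
```

Call:
{"api": "send_rows", "payload": {"offset": [[-0.4,-0.31,0],[-0.8,-0.62,0],[-1.0,-0.78,0]], "delta_rot": [[0,0,0],[0,0,0],[0,0,0]]}}

```text
time: 2.38
tool_pos: [422.5, 106.2, 226.8]
tcp_rot: [3.142, 0.001, 2.795]
contact_force: [0.3, 0.2, -0.1]
grip_width: 91.7
finger_force: 0.0
```

Call:
{"api": "send_rows", "payload": {"offset": [[-0.4,-0.31,0.1],[-0.8,-0.62,0.2],[-1.0,-0.78,0.3]], "delta_rot": [[0,0,0],[0,0,0],[0,0,0]]}}

```text
time: 2.75
tool_pos: [504.0, -22.7, 190.3]
tcp_rot: [-3.142, 0.001, 2.795]
contact_force: [-0.2, 0.9, -0.8]
grip_width: 92.0
finger_force: 0.0
```

Call:
{"api": "send_rows", "payload": {"offset": [[-0.3,-0.2,0],[-0.5,-0.4,0],[-0.5,-0.4,0],[-0.5,-0.4,0]], "delta_rot": [[0,0,-0.02],[0,0,-0.04],[0,0,-0.06],[0,0,-0.06]]}}

```text
time: 3.25
tool_pos: [542.9, -85.7, 190.4]
tcp_rot: [3.141, -0.0, -3.11]
contact_force: [0.0, 0.4, 0.5]
grip_width: 91.9
finger_force: 0.0
```

```bash
cat >> h.py <<'E'
def wray(uv,c):
    T=np.array(c['world_from_camera']);v=np.array([uv[0]-c['cx'],uv[1]-c['cy']]);r=np.hypot(*v);a=r/c['fx']
    d=np.r_[v/max(r,1e-9)*np.sin(a),np.cos(a)];return T[:3,3],T[:3,:3]@d
def watz(uv,z,c):
    p,d=wray(uv,c);return p+d*(z-p[2])/d[2]
E
python3 - <<'E'
from h import *
o=get_obs();print(o['time'],o['tool_pos'],np.degrees(o['tcp_rot']))
c=optics.get_calibration('wrist');im=optics.capture('wrist');cv2.imwrite('pics/w1.png',im[:,:,::-1])
print(np.round(c['world_from_camera'],3).tolist())
for k,z in dict(slide=0,push_plate=50,latch_pivot=68,latch_knob=68,offcut=0,brick=0).items():
    for d in finder.pinpoint(k,'wrist')[:2]: print(k,round(d['confidence'],2),np.round(d['uv'],1),watz(d['uv'],z,c).round(1))
print(rel((543,-85,130),(180,0,182)))
E
```

```text
3.25 [542.93021289 -85.69723931 190.4461777 ] [ 1.79982030e+02 -2.30647816e-02 -1.78200001e+02]
[[-0.031, 0.963, 0.268, 469.982], [1.0, 0.03, 0.009, -88.937], [0.0, 0.268, -0.963, 348.646], [0.0, 0.0, 0.0, 1.0]]
push_plate 0.85 [494.6 191.7] [538.9 110.   50. ]
latch_pivot 0.89 [321.1 106.3] [462.4 -86.9  68. ]
latch_knob 0.94 [401.7 143.6] [492.7 -11.1  68. ]
latch_knob 0.65 [494.7 189.3] [532.2  97.7  68. ]
offcut 0.74 [317.7 180.5] [545.4 -87.5   0. ]
offcut 0.45 [601. 176.] [514.9 368.4   0. ]
brick 0.68 [251.2  69.8] [ 419.3 -166.1    0. ]
(array([-0.   ,  0.001,  0.507]), array([-0.    ,  0.0001, -0.0003]))
```

View pics/w1.png

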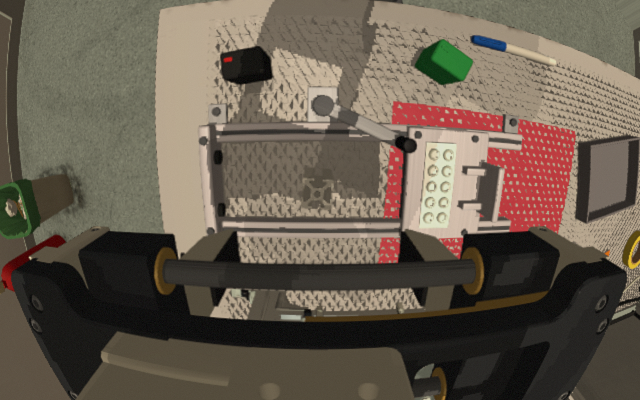

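The wrist view shows the offcut standing between the fingers at (319,190), at world (545,-87). That agrees with the top view. Descending to grip it.

Call:
{"api": "send_rows", "payload": {"offset": [[-0.01,0,0.4],[-0.01,0,0.8],[-0.01,0,0.9]], "delta_rot": [[0,0,0],[0,0,0],[0,0,0]]}}

```text
time: 3.98
tool_pos: [542.3, -84.6, 80.2]
tcp_rot: [3.14, -0.005, -3.108]
contact_force: [0.5, -0.1, -0.4]
grip_width: 91.6
finger_force: 0.0
```

Call:
{"api": "send_rows", "payload": {"offset": [[0,0,0.2],[0,0,0.4],[0,0,0.46]], "delta_rot": [[0,0,0],[0,0,0],[0,0,0]]}}

```text
time: 4.35
tool_pos: [544.4, -85.3, 27.6]
tcp_rot: [3.141, -0.0, -3.108]
contact_force: [0.3, 0.6, -0.0]
grip_width: 92.0
finger_force: 0.0
```

Call:
{"api": "send_rows", "payload": {"offset": [[0,0,0],[0,0,0],[0,0,0],[0,0,0],[0,0,0],[0,0,0],[0,0,0],[0,0,0]], "delta_rot": [[0,0,0],[0,0,0],[0,0,0],[0,0,0],[0,0,0],[0,0,0],[0,0,0],[0,0,0]], "grip": 0}}

```text
time: 5.35
tool_pos: [544.3, -85.4, 27.5]
tcp_rot: [-3.142, 0.0, -3.108]
contact_force: [-1.1, -0.9, -0.0]
grip_width: 30.2
finger_force: 29.3
```

Call:
{"api": "send_rows", "payload": {"offset": [[0,0,-0.2],[0,0,-0.6],[0,0,-1.0]], "delta_rot": [[0,0,0],[0,0,0],[0,0,0]]}}

```text
time: 5.72
tool_pos: [543.6, -85.1, 148.3]
tcp_rot: [3.141, -0.002, -3.108]
contact_force: [0.2, -1.1, -1.3]
grip_width: 30.3
finger_force: 29.3
```

Call:
{"api": "send_rows", "payload": {"offset": [[0,0.3,0],[0.02,0.65,0],[0.03,0.97,0]], "delta_rot": [[0,0,0],[0,0,0],[0,0,0]]}}

```text
time: 6.1
tool_pos: [536.2, 32.1, 147.4]
tcp_rot: [3.141, -0.0, -3.109]
contact_force: [0.5, 0.3, -0.8]
grip_width: 30.0
finger_force: 29.3
```

Call:
{"api": "send_rows", "payload": {"offset": [[0,0.4,0],[0.02,0.8,0],[0.03,0.97,0]], "delta_rot": [[0,0,0],[0,0,0],[0,0,0]]}}

```text
time: 6.48
tool_pos: [528.4, 149.6, 147.2]
tcp_rot: [3.141, -0.001, -3.106]
contact_force: [0.7, -0.2, -1.4]
grip_width: 30.2
finger_force: 29.3
```

Call:
{"api": "send_rows", "payload": {"offset": [[0,0.4,0],[0.02,0.8,0],[0.03,0.97,0]], "delta_rot": [[0,0,0],[0,0,0],[0,0,0]]}}

```text
time: 6.85
tool_pos: [520.9, 265.5, 147.1]
tcp_rot: [3.141, -0.001, -3.106]
contact_force: [0.4, -0.6, -0.7]
grip_width: 30.3
finger_force: 29.3
```

Call:
{"api": "send_rows", "payload": {"offset": [[0,0.4,0],[0.02,0.8,0],[0.03,0.96,0],[0.03,0.96,0]], "delta_rot": [[0,0,0],[0,0,0],[0,0,0],[0,0,0]]}}

```text
time: 7.35
tool_pos: [514.0, 378.5, 147.0]
tcp_rot: [-3.141, -0.001, -3.107]
contact_force: [-0.6, -0.6, -0.8]
grip_width: 30.6
finger_force: 29.3
```

```bash
python3 - <<'E'
from h import *
o=get_obs();print(o['time'],o['tool_pos'],o['grip_width'],o['finger_force'])
im=optics.capture('side');cv2.imwrite('pics/s2.png',im[150:380,180:440,::-1].repeat(2,0).repeat(2,1))
E
```

```text
7.35 [514.01768963 378.50247325 146.99197334] 30.617137054592785 29.290819466114044
```

View pics/s2.png

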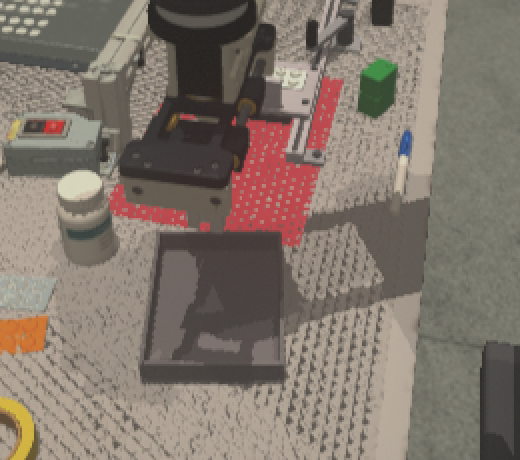

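The gripper holds the offcut above the tray: tray centre at crop (215,300), finger tip at (208,225), 147 mm up. The jar at crop (85,215) stays clear. Lowering.

Call:
{"api": "send_rows", "payload": {"offset": [[0,0,0.4],[0,0,0.8],[0,0,0.88],[0,0,0.91],[0,0,0.94],[0,0,0.94]], "delta_rot": [[0,0,0],[0,0,0],[0,0,0],[0,0,0],[0,0,0],[0,0,0]]}}

```text
time: 8.15
tool_pos: [515.1, 378.6, 36.1]
tcp_rot: [3.141, 0.002, -3.108]
contact_force: [0.5, 0.2, -2.0]
grip_width: 30.1
finger_force: 29.3
```

Call:
{"api": "send_rows", "payload": {"offset": [[0,0,0],[0,0,0],[0,0,0],[0,0,0],[0,0,0]], "delta_rot": [[0,0,0],[0,0,0],[0,0,0],[0,0,0],[0,0,0]], "grip": 0.6}}

```text
time: 8.78
tool_pos: [514.4, 378.3, 34.7]
tcp_rot: [3.142, -0.0, -3.108]
contact_force: [-0.5, -0.6, 0.3]
grip_width: 54.9
finger_force: 0.0
```

Call:
{"api": "send_rows", "payload": {"offset": [[0,0,-0.2],[0,0,-0.6],[0,0,-1.0],[0,0,-1.0]], "delta_rot": [[0,0,0],[0,0,0],[0,0,0],[0,0,0]]}}

```text
time: 9.28
tool_pos: [516.4, 379.6, 159.6]
tcp_rot: [3.137, 0.008, -3.108]
contact_force: [-0.6, 0.8, -0.9]
grip_width: 55.2
finger_force: 0.0
```

```bash
python3 - <<'E'
from h import *
o=get_obs();print(o['time'],o['tool_pos'],o['grip_width'],o['finger_force'])
c=optics.get_calibration('wrist');im=optics.capture('wrist')
cv2.imwrite('pics/w2.png',im[:,:,::-1])
for k,z in dict(offcut=5,tray=0,push_plate=50,latch_pivot=68,latch_knob=68,slide=0).items():
    for d in finder.pinpoint(k,'wrist')[:2]: print(k,round(d['confidence'],2),np.round(d['uv'],1),watz(d['uv'],z,c).round(1))
E
```

```text
9.275 [516.43711401 379.55025822 159.55693394] 55.219246234837506 0.0
offcut 0.86 [316.5 181.6] [513.6 377.    5. ]
tray 0.66 [314.9 179.4] [512.4 375.3   0. ]
push_plate 0.76 [ 79.8 204.4] [534.3 108.7  50. ]
push_plate 0.22 [274.4 291. ] [618.5 337.3  50. ]
latch_pivot 0.73 [317.8 182.7] [500.1 377.8  68. ]
latch_knob 0.61 [  6.2 173.6] [493.3 -17.8  68. ]
slide 0.82 [ 41.  194.6] [540.1 -28.5   0. ]
```

View pics/w2.png

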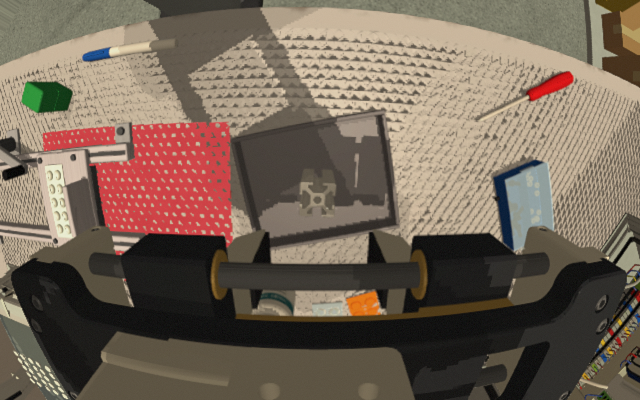

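The offcut stands released in the tray at (318,190), about (514,377), near the tray centre. The jar is still upright. Next I go behind the push plate with the fingers shut.

Call:
{"api": "send_rows", "payload": {"offset": [[-0.02,-0.4,0],[-0.04,-0.8,0],[-0.06,-0.93,0]], "delta_rot": [[0,0,0],[0,0,0],[0,0,0]], "grip": 0}}

```text
time: 10.0
tool_pos: [525.2, 264.7, 154.1]
tcp_rot: [-3.141, -0.001, -3.111]
contact_force: [-0.5, -0.1, -1.1]
grip_width: 29.6
finger_force: 0.0
```

Call:
{"api": "send_rows", "payload": {"offset": [[-0.02,-0.4,0],[-0.04,-0.8,0],[-0.065,-0.93,0],[-0.065,-0.93,0]], "delta_rot": [[0,0,0],[0,0,0],[0,0,0],[0,0,0]]}}

```text
time: 10.5
tool_pos: [537.2, 155.7, 154.5]
tcp_rot: [3.141, -0.0, -3.11]
contact_force: [-0.3, 1.3, 0.0]
grip_width: 0.4
finger_force: 0.0
```

Call:
{"api": "send_rows", "payload": {"offset": [[0,0,0.4],[0,0,0.8],[0,0,0.95],[0,0,0.95]], "delta_rot": [[0,0,0],[0,0,0],[0,0,0],[0,0,0]]}}

```text
time: 11.0
tool_pos: [535.6, 157.3, 39.1]
tcp_rot: [3.141, -0.003, -3.107]
contact_force: [0.3, 0.6, 0.4]
grip_width: 0.6
finger_force: 0.0
```

Call:
{"api": "send_rows", "payload": {"offset": [[0,-0.08,0],[0,-0.16,0],[0,-0.22,0],[0,-0.28,0],[0,-0.34,0],[0,-0.4,0],[0,-0.48,0],[0,-0.56,0]], "delta_rot": [[0,0,0],[0,0,0],[0,0,0],[0,0,0],[0,0,0],[0,0,0],[0,0,0],[0,0,0]]}}

```text
time: 12.0
tool_pos: [539.0, 88.0, 40.7]
tcp_rot: [3.141, 0.0, -3.108]
contact_force: [0.7, 1.5, 1.8]
grip_width: 0.4
finger_force: 1.0
```

Call:
{"api": "send_rows", "payload": {"offset": [[0,-0.08,0],[0,-0.18,0],[0,-0.28,0],[0,-0.38,0],[0,-0.48,0],[0,-0.58,0],[0,-0.68,0],[0,-0.76,0]], "delta_rot": [[0,0,0],[0,0,0],[0,0,0],[0,0,0],[0,0,0],[0,0,0],[0,0,0],[0,0,0]]}}

```text
time: 13.0
tool_pos: [541.9, -3.4, 40.6]
tcp_rot: [3.141, -0.0, -3.109]
contact_force: [-1.2, 1.5, -0.7]
grip_width: 0.2
finger_force: 0.9
```

```bash
python3 - <<'E'
from h import *
o=get_obs();print(o['time'],o['tool_pos'],o['contact_force'])
im=optics.capture('top');cv2.imwrite('pics/t3.png',cv2.resize(im[140:290,290:490,::-1],None,fx=4,fy=4,interpolation=2))
E
```

```text
13.0 [541.87079915  -3.38797889  40.55519022] [-1.23456691  1.47698297 -0.74373395]
```

View pics/t3.png

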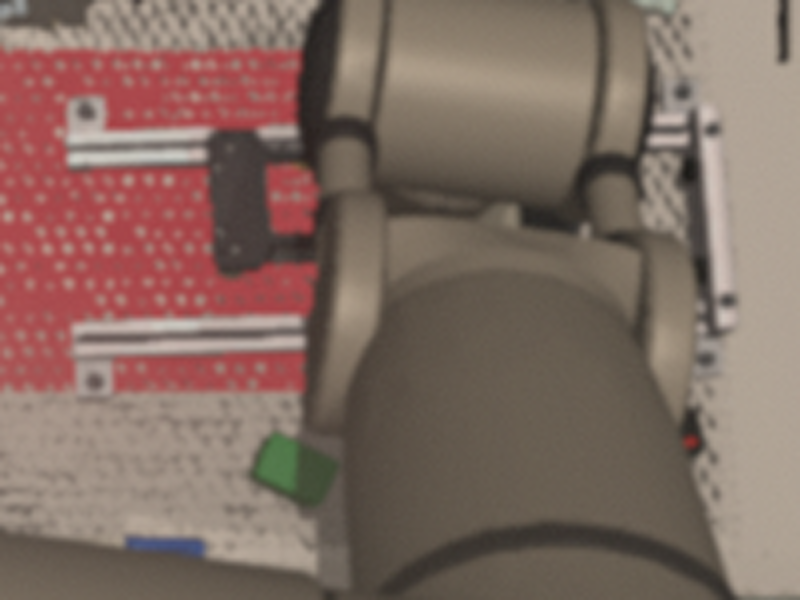

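The arm hides the carriage in this view, but the steady 1.5 N push matches the given friction, so the carriage is moving. I continue slowly and watch the force.

Call:
{"api": "send_rows", "payload": {"offset": [[0,-0.06,0],[0,-0.12,0],[0,-0.18,0],[0,-0.24,0],[0,-0.3,0],[0,-0.35,0],[0,-0.4,0],[0,-0.44,0]], "delta_rot": [[0,0,0],[0,0,0],[0,0,0],[0,0,0],[0,0,0],[0,0,0],[0,0,0],[0,0,0]]}}

```text
time: 14.05
tool_pos: [543.6, -55.7, 40.7]
tcp_rot: [3.141, -0.0, -3.108]
contact_force: [-0.5, 1.7, 0.7]
grip_width: 0.7
finger_force: 0.8
```

Call:
{"api": "send_rows", "payload": {"offset": [[0,-0.02,0],[0,-0.04,0],[0,-0.06,0],[0,-0.08,0],[0,-0.1,0]], "delta_rot": [[0,0,0],[0,0,0],[0,0,0],[0,0,0],[0,0,0]]}}

```text
time: 14.68
tool_pos: [544.1, -67.4, 40.7]
tcp_rot: [3.141, -0.0, -3.108]
contact_force: [-1.7, 1.0, 0.5]
grip_width: 0.6
finger_force: 0.8
```

Call:
{"api": "send_rows", "payload": {"offset": [[0,-0.02,0],[0,-0.04,0],[0,-0.06,0],[0,-0.08,0]], "delta_rot": [[0,0,0],[0,0,0],[0,0,0],[0,0,0]]}}

```text
time: 15.18
tool_pos: [544.4, -75.4, 40.7]
tcp_rot: [3.139, -0.0, -3.109]
contact_force: [0.1, 16.0, 3.0]
grip_width: 0.4
finger_force: 8.2
```

```bash
python3 - <<'E'
from h import *
o=get_obs();print(o['time'],o['tool_pos'],o['contact_force'])
c=optics.get_calibration('wrist');im=optics.capture('wrist');cv2.imwrite('pics/w4.png',im[:,:,::-1])
for k,z in dict(push_plate=50,latch_pivot=68,latch_knob=68,slide=0).items():
    for d in finder.pinpoint(k,'wrist')[:2]: print(k,round(d['confidence'],2),np.round(d['uv'],1),watz(d['uv'],z,c).round(1))
E
```

```text
15.175 [544.36170621 -75.44776565  40.71868064] [ 0.07829261 15.95893839  2.9934618 ]
push_plate 0.23 [301.5  89.3] [459.5 -87.2  50. ]
latch_pivot 0.91 [302.2  91.5] [461.8 -85.9  68. ]
latch_knob 0.77 [469.4 171.3] [492.4  -7.7  68. ]
```

View pics/w4.png

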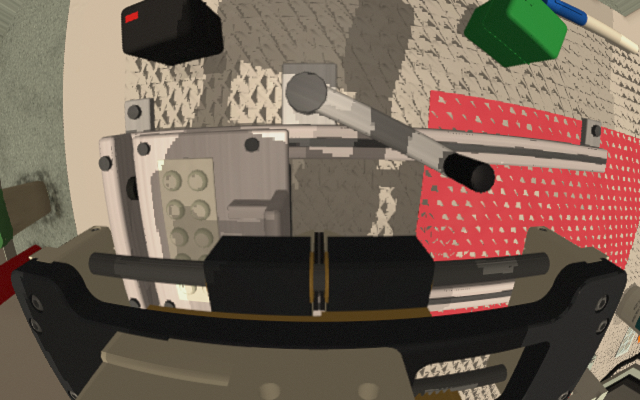

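The carriage sits against the stop: the force jumped to 16 N with the plate at y≈-94. The latch arm is still open, with its pivot at (305,92) and its knob at (470,172). I back off slowly, rise, and move to the outer side of the knob.

Call:
{"api": "send_rows", "payload": {"offset": [[0,0,0],[0,0.02,0],[0,0.1,0],[0,0.3,0],[0,0.5,-0.1],[0,0.5,-0.5],[0,0.5,-0.8],[0,0.5,-0.8]], "delta_rot": [[0,0,0],[0,0,0],[0,0,0],[0,0,0],[0,0,0],[0,0,0],[0,0,0],[0,0,0]]}}

```text
time: 16.42
tool_pos: [544.5, -17.0, 139.8]
tcp_rot: [-3.14, 0.007, -3.108]
contact_force: [-0.5, -0.0, -0.3]
grip_width: 0.7
finger_force: 0.0
```

Call:
{"api": "send_rows", "payload": {"offset": [[0.3,0.18,0],[0.58,0.35,0],[0.58,0.35,0],[0.58,0.35,0],[0.58,0.35,0]], "delta_rot": [[0,0,-0.025],[0,0,-0.05],[0,0,-0.075],[0,0,-0.092],[0,0,-0.092]]}}

```text
time: 17.05
tool_pos: [471.1, 22.8, 136.0]
tcp_rot: [3.141, -0.001, -2.531]
contact_force: [-0.0, 1.0, 0.5]
grip_width: 0.2
finger_force: 0.0
```

```bash
python3 - <<'E'
from h import *
o=get_obs();print(o['time'],o['tool_pos'],np.degrees(o['tcp_rot']))
c=optics.get_calibration('wrist');im=optics.capture('wrist')
for k,z in dict(push_plate=50,latch_pivot=68,latch_knob=68).items():
    for d in finder.pinpoint(k,'wrist')[:2]: print(k,round(d['confidence'],2),np.round(d['uv'],1),watz(d['uv'],z,c).round(1))
n=np.array([.574,-.819]);pv=np.array([463,-87])
print(rel((471,23,55))[0])
A=R.from_euler('xyz',o['tcp_rot'])
for f in range(20,100,8):
    f=np.radians(f);p=pv+85*np.array([np.sin(f),np.cos(f)])-26*n
    print(round(np.degrees(f)),p.round(1),(A.inv().apply(np.r_[p-[471,23],0])/120).round(3))
E
```

```text
17.05 [471.14978628  22.814841   136.01889519] [ 1.79964725e+02 -4.46655681e-02 -1.45033767e+02]
push_plate 0.6 [163.7 196. ] [544.  -95.2  50. ]
push_plate 0.41 [194.   44.5] [ 417.9 -139.4   50. ]
latch_pivot 0.68 [207.9 123.7] [462.5 -85.5  68. ]
latch_knob 0.64 [268.5 213.1] [494.6  -8.6  68. ]
[0.001 0.004 0.678]
20 [477.1  14.2] [ 0.   -0.09 -0.  ]
28 [488.    9.3] [-0.051 -0.174 -0.   ]
36 [498.    3.1] [-0.089 -0.265 -0.   ]
44 [507.1  -4.6] [-0.115 -0.361 -0.   ]
52 [515.1 -13.4] [-0.127 -0.459 -0.   ]
60 [521.7 -23.2] [-0.125 -0.558 -0.   ]
68 [526.9 -33.9] [-0.11  -0.655 -0.   ]
76 [530.6 -45.1] [-0.081 -0.75  -0.001]
84 [532.6 -56.8] [-0.04  -0.839 -0.001]
92 [533.  -68.7] [ 0.014 -0.922 -0.001]
```

The plate is still at y≈-95, so the carriage stayed home. Descending, then sweeping the knob along its arc.

Call:
{"api": "send_rows", "payload": {"offset": [[0,0,0.3],[0,0,0.6],[0,0,0.675],[0,0,0.675]], "delta_rot": [[0,0,0],[0,0,0],[0,0,0],[0,0,0]]}}

```text
time: 17.75
tool_pos: [471.6, 22.7, 55.7]
tcp_rot: [3.141, -0.0, -2.531]
contact_force: [0.3, -0.3, -0.5]
grip_width: 0.7
finger_force: 0.0
```

Call:
{"api": "send_rows", "payload": {"offset": [[0,-0.05,0],[0,-0.09,0],[-0.025,-0.13,0],[-0.05,-0.175,0],[-0.07,-0.22,0],[-0.09,-0.265,0],[-0.1,-0.31,0],[-0.115,-0.36,0]], "delta_rot": [[0,0,0],[0,0,0],[0,0,0],[0,0,0],[0,0,0],[0,0,0],[0,0,0],[0,0,0]]}}

```text
time: 18.75
tool_pos: [507.8, -5.0, 55.6]
tcp_rot: [3.141, -0.0, -2.53]
contact_force: [-0.5, 0.9, -0.1]
grip_width: 0.4
finger_force: 0.4
```

Call:
{"api": "send_rows", "payload": {"offset": [[-0.01,-0.05,0],[-0.012,-0.1,0],[-0.012,-0.15,0],[-0.01,-0.2,0],[-0.003,-0.25,0],[0.005,-0.295,0],[0.02,-0.345,0],[0.034,-0.39,0]], "delta_rot": [[0,0,0],[0,0,0],[0,0,0],[0,0,0],[0,0,0],[0,0,0],[0,0,0],[0,0,0]]}}

```text
time: 19.75
tool_pos: [531.3, -45.8, 55.7]
tcp_rot: [-3.142, 0.0, -2.53]
contact_force: [-0.4, 0.9, -0.1]
grip_width: 0.7
finger_force: 0.3
```

Call:
{"api": "send_rows", "payload": {"offset": [[0.02,-0.045,0],[0.04,-0.09,0],[0.06,-0.12,0],[0.075,-0.14,0]], "delta_rot": [[0,0,0],[0,0,0],[0,0,0],[0,0,0]]}}

```text
time: 20.25
tool_pos: [532.9, -62.5, 55.6]
tcp_rot: [3.138, 0.001, -2.531]
contact_force: [-0.1, 17.8, 3.0]
grip_width: -0.1
finger_force: 7.1
```

```bash
python3 - <<'E'
from h import *
o=get_obs();print(o['time'],o['tool_pos'],o['contact_force'])
c=optics.get_calibration('wrist');im=optics.capture('wrist');cv2.imwrite('pics/w5.png',im[:,:,::-1])
for k,z in dict(push_plate=50,latch_pivot=68,latch_knob=68).items():
    for d in finder.pinpoint(k,'wrist')[:2]: print(k,round(d['confidence'],2),np.round(d['uv'],1),watz(d['uv'],z,c).round(1))
E
```

```text
20.25 [532.87874402 -62.50849267  55.63964959] [-0.05371044 17.76035089  3.01966271]
push_plate 0.58 [263.5 229.6] [543.5 -94.1  50. ]
latch_pivot 0.8 [365.7 119.9] [462.2 -85.5  68. ]
```

View pics/w5.png

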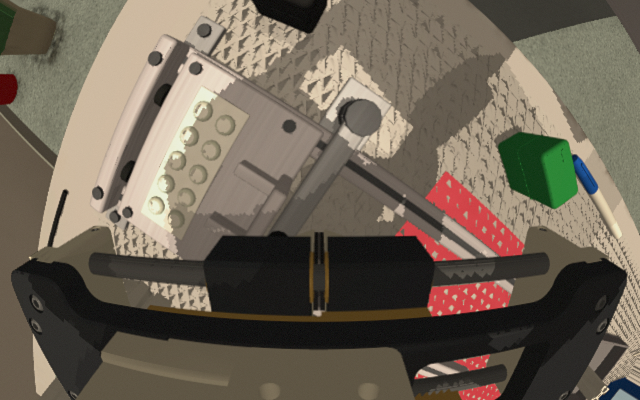

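The arm lies across directly behind the carriage, parallel to its rear edge, with the pivot at (360,118) and the knob under the fingers near (285,240). The 18 N force says it is at its stop. Backing off and checking.

Call:
{"api": "send_rows", "payload": {"offset": [[0,0.05,0],[0,0.2,0],[0,0.5,0],[0,0.5,-0.5],[0,0.5,-1.0],[0,0.5,-1.0]], "delta_rot": [[0,0,0],[0,0,0],[0,0,0],[0,0,0],[0,0,0],[0,0,0]]}}

```text
time: 21.2
tool_pos: [501.0, -15.1, 180.2]
tcp_rot: [-3.135, 0.007, -2.53]
contact_force: [0.4, -0.0, -0.0]
grip_width: 0.4
finger_force: 0.0
```

```bash
python3 - <<'E'
from h import *
o=get_obs();print(o['time'],o['tool_pos'],o['contact_force'])
c=optics.get_calibration('wrist');im=optics.capture('wrist');cv2.imwrite('pics/w6.png',im[:,:,::-1])
for k,z in dict(push_plate=50,latch_pivot=68,latch_knob=68,brick=0,offcut=5).items():
    for d in finder.pinpoint(k,'wrist')[:2]: print(k,round(d['confidence'],2),np.round(d['uv'],1),watz(d['uv'],z,c).round(1))
im=optics.capture('side')
for k,z in dict(jar=0,pen=0,brick=0,offcut=5).items():
    for d in finder.pinpoint(k,'side')[:2]: print(k,round(d['confidence'],2),atz('side',d['uv'],z).round(1))
E
```

```text
21.2 [501.01399818 -15.12289124 180.21994483] [ 0.43973725 -0.00777848 -0.00373826]
push_plate 0.7 [232.4 178.1] [539.6 -92.5  50. ]
latch_pivot 0.93 [278.5 111.7] [459.8 -87.8  68. ]
latch_knob 0.94 [231.5 192.7] [545.7 -83.9  68. ]
brick 0.98 [413.9 138.9] [401.7  43.6   0. ]
brick 0.8 [253.   45.7] [ 419.4 -161.6    0. ]
jar 0.97 [653.8 333.4   0. ]
pen 0.65 [366.9 168.8   0. ]
brick 0.64 [ 425.5 -186.9    0. ]
brick 0.58 [399.5  35.4   0. ]
offcut 0.6 [516.5 389.5   5. ]
```

View pics/w6.png

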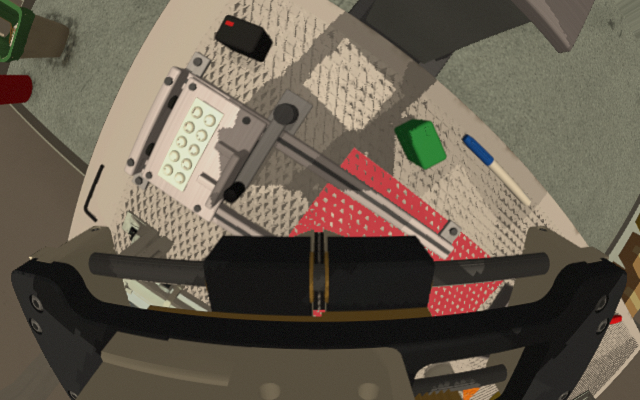

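The latch points from its pivot at (285,113) to its knob at (235,190), across behind the carriage and along the slide's own x. The carriage sits at the stop, and the brick, pen and jar are in place. Handing in.

```bash
python3 -c "
from plant import ticket;print(ticket.close_job())"
```

```text
the job is handed in; nothing more can be done
None
```

The job is handed in, with no verdict returned: the offcut stands released in the tray, the carriage was pushed gently home, and the latch arm was then swung across to its stop; the brick, jar and pen looked unmoved in the last camera check.

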